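# Pick out the soft vibration mount

## Task

One of the three cabinet vibration mounts on the bench mat has gone soft. Find it by squeezing the mounts between the gripper fingers, plate to plate; in that same grip carry it over to the white tray and stand it upright inside, and leave the two firm ones standing where they are.

Things in the scene. Friction and masses are not known exactly. Their poses are not given: they have to be found in the camera images.
- mount_a: vibration mount, one of three alike: two upright 40 x 40 x 4 mm steel plates with a waisted black rubber core between; 46 mm over the plates (x), 40 wide, 40 high, 0.13 kg. Origin: centre of its underside; x from plate to plate, z up. One of the three, not known which, is soft: squeezed along x with 10 N or more it gives to about 36 mm and springs back; the firm ones stay at 46 mm.
- mount_b: vibration mount, one of three alike: two upright 40 x 40 x 4 mm steel plates with a waisted black rubber core between; 46 mm over the plates (x), 40 wide, 40 high, 0.13 kg. Origin: centre of its underside; x from plate to plate, z up. One of the three, not known which, is soft: squeezed along x with 10 N or more it gives to about 36 mm and springs back; the firm ones stay at 46 mm.
- mount_c: vibration mount, one of three alike: two upright 40 x 40 x 4 mm steel plates with a waisted black rubber core between; 46 mm over the plates (x), 40 wide, 40 high, 0.13 kg. Origin: centre of its underside; x from plate to plate, z up. One of the three, not known which, is soft: squeezed along x with 10 N or more it gives to about 36 mm and springs back; the firm ones stay at 46 mm.
- tray: white plastic tray, fixed, open on top, 200 (x) x 150 (y) x 30 mm high, walls 3 mm, floor 3 mm thick. Origin: centre of its underside, on the bench; z up. Beside it the mounts stand about 130 mm apart in a row on a blue-grey mat 3 mm thick, small cable glands (24 mm wide, 33 high) between them.
Things that resemble listed ones, but are neither listed nor needed, are in the scene too. Leave any red look-alike of the mount_b alone. Leave any blue or pink look-alike of the mount_a alone.

How it is judged (in metres and radians):
On the way:
1. the mount brought over the tray is the soft one: held plate to plate, its plates (42 mm apart, centre to centre, when free) are squeezed together by 3 mm or more there (((x of mount_a in the frame of tray between -0.1 and 0.1 m and y of mount_a in the frame of tray between -0.075 and 0.075 m and distance between mount_a_plate1_c0 and mount_a_plate2_c0 below 0.039 m) or (x of mount_b in the frame of tray between -0.1 and 0.1 m and y of mount_b in the frame of tray between -0.075 and 0.075 m and distance between mount_b_plate1_c0 and mount_b_plate2_c0 below 0.039 m) or (x of mount_c in the frame of tray between -0.1 and 0.1 m and y of mount_c in the frame of tray between -0.075 and 0.075 m and distance between mount_c_plate1_c0 and mount_c_plate2_c0 below 0.039 m))), for 0.1 s.
At the end, for the whole second after the job is handed in: The soft mount stands on the tray's floor, inside its walls, upright within 15 degrees and at rest; both firm mounts stand upright within 15 degrees, at rest, within 30 mm of where they started (((x of mount_a in the frame of tray between -0.09 and 0.09 m and y of mount_a in the frame of tray between -0.065 and 0.065 m and z of mount_a in the frame of tray below 0.013 m and distance of each of mount_b, mount_c from where it was at the start of the episode below 0.03 m) or (x of mount_b in the frame of tray between -0.09 and 0.09 m and y of mount_b in the frame of tray between -0.065 and 0.065 m and z of mount_b in the frame of tray below 0.013 m and distance of each of mount_a, mount_c from where it was at the start of the episode below 0.03 m) or (x of mount_c in the frame of tray between -0.09 and 0.09 m and y of mount_c in the frame of tray between -0.065 and 0.065 m and z of mount_c in the frame of tray below 0.013 m and distance of each of mount_a, mount_b from where it was at the start of the episode below 0.03 m)) and angle between each of mount_a, mount_b, mount_c's own z axis and vertical below 0.26 rad and linear speed of each of mount_a, mount_b, mount_c below 0.02 m/s); the robot touches nothing.
It also fails if it takes over 45 s, if anything falls off the work surface, if the arm or the gripper's body presses on something with over 40 N, if the wrist force passes 120 N, or if a joint passes its speed limit or range.

## Robot

A 6-joint arm with a two-finger parallel gripper is mounted at the origin on the work surface. World frame = base frame: x ahead of the robot, y to its left, z up, the work surface at z = 0. Lengths are in mm, angles in rad, forces in N, time in s.
With the tool pointing down it reaches from about 325 to 1000 mm from the base axis. Payload 5.1 kg.
Tool frame: the origin (TCP) lies on the centre line of the jaws, within the pads' length; the fingertips stand 17 mm ahead of it and the grasp point (between the pads) lies 2 mm behind it; y points along the fingers, z is the direction in which the jaws open and shut, and the axes are right-handed (so a half turn about y gives the same grasp; the last joint's range is limited). The gripper opens to 85 mm and grips with 20 to 120 N. Pads are 22 mm wide; open, the fingers measure 114 mm over their backs; the gripper's body (76 mm by 85 mm) begins 54 mm behind the grasp point. The pads swing forward as they close: fully open they stand 13 mm farther back than shut.
Start: joints at [-1.26, 0.124, 1.65, -0, 1.367, -0.083], TCP at [249.373, -600.248, 248.322] pointing down, gripper open.
Joint ranges: [-2.61, 2.61], [-1.02, 2.33], [0.03, 2.71], [-1.35, 4.49], [0.32, 2.68], [-2.91, 2.91]. Speed limits (rad/s): [2.57, 2.57, 3.14, 3.14, 3.14, 3.14].

## Interface

Orientations are given as a rotation vector (axis times angle).
In Python, from station import ctrl, snapshot gives the robot as it stands. The module is installed in compiled form; this text tells all that it offers.
- The arm moves only by the tool arm_command, never from a script. Its argument "plan" is a list of rows, each an object with "fingers": the closure, from 0 (fully open) to 1 (shut); "delta_pos": the shift along the tool's x, y, z in units of 40 mm (1.0 is 40 mm), a list of three; "twist": the turn about the tool's y in rad. A call has 1 to 10 rows; each row is the pose to reach, as a shift and turn from the pose commanded when the call began, along the tool's axes at that moment; what a row does not reach only later rows make up. A row lasts 1/10 s, in which the tool goes at most 50 mm and 8.59 degrees, less where a joint would pass 70% of its speed; a pose out of reach is approached as far as the arm can. A call with a gripper value outside its range is refused whole. The fingers move at their own pace and stop on an object; "squeeze" is the grip in N (left out, the last holds). Time passes only in rows, so rows that repeat a pose let the fingers close. It gives the time, the measured TCP pose, the force and the opening at its end, in the units of the state.
- ctrl.read_state(): the state, without advancing time (a new reading comes with each control period).
- snapshot(name): name is "scene" or "side" or "wrist"; returns a dict with "image" (480x640x3 uint8, red, green, blue), "fx", "fy", "cx", "cy" (pixels), "k1" (the pictures are not rectified: a ray, as slopes to the right and down, at radius r is drawn at 1 + k1 r^2 times it, then the intrinsics apply), "R" (3x3) and "t" (3): a world point X has camera coordinates R X + t. Camera axes: x right, y down, z forward; pixel columns grow to the right and rows downward; lengths in mm; the calibration is good to about 2 mm. A picture is of the moment at which its call begins. There is no depth.
- ctrl.job_done(): hands the job in, once; it reports no verdict.
The state is a dict: "t": time; "q": joint angles; "qvel": joint speeds; "effort": joint torques, N m; "tcp_pos": TCP position; "ee_rot": TCP orientation; "force": force on the tool from outside, world axes, zero at the start; "torque": the same for the moment, N m; "opening": opening from 0.0 (shut) to 1.0 (fully open).
Only numpy, scipy, OpenCV 4.12 (cv2) and the standard library are available. Lean on these libraries where they do the work, as an engineer would, in place of code of your own. Each camera call takes 0.05 s, during which the arm holds its last target.

## Working session

There is one attempt and no reset: what is moved stays moved. The work goes in short steps, Python scripts to look and compute and a tool call to move; the robot and the scene stay as the last step left them, time stands still between calls to the robot, and variables do not carry over. Pictures are saved under pics/ and viewed, and the job is handed in when it is done.

Besides the shell and the picture viewer there is one more tool, called after "Emit:" by a JSON object that holds its "name" and its "arguments", one argument or row to a line. arm_command: Moves the arm, as the interface text tells. Its arguments: {"type":"object","properties":{"plan":{"type":"array","items":{"type":"object","properties":{"fingers":{"type":"number"},"delta_pos":{"type":"array","items":{"type":"number"}},"twist":{"type":"number"}}}},"squeeze":{"type":"number"}},"required":["plan"]}

```bash
mkdir -p pics; cat > h.py <<'E'
import numpy as np, cv2, pickle
from station import ctrl, snapshot
def shot(cam,name):
    s=snapshot(cam); cv2.imwrite(f'pics/{name}.png',s['image'][:,:,::-1]); pickle.dump(s,open(f'{name}.pkl','wb')); return s
def load(n): return pickle.load(open(n+'.pkl','rb'))
def ray(s,uv):
    K=np.array([[s['fx'],0,s['cx']],[0,s['fy'],s['cy']],[0,0,1.]])
    p=cv2.undistortPoints(np.array(uv,float).reshape(-1,1,2),K,np.array([s['k1'],0,0,0.])).reshape(-1,2)
    R=np.array(s['R']);t=np.array(s['t']).ravel()
    d=np.c_[p,np.ones(len(p))]@R; c=-R.T@t
    return c,d
def onz(s,uv,z):
    c,d=ray(s,uv); return c+d*((z-c[2])/d[:,2])[:,None]
def proj(s,X):
    K=np.array([[s['fx'],0,s['cx']],[0,s['fy'],s['cy']],[0,0,1.]])
    return cv2.projectPoints(np.array(X,float).reshape(-1,1,3),cv2.Rodrigues(np.array(s['R'],float))[0],np.array(s['t'],float).ravel(),K,np.array([s['k1'],0,0,0.]))[0].reshape(-1,2)
E
python3 - <<'E'
from h import *
for c in ['scene','side','wrist']:
    s=shot(c,c+'0'); print(c,-np.array(s['R']).T@np.array(s['t']).ravel(),s['k1'])
st=ctrl.read_state()
print(st); print(cv2.Rodrigues(np.array(st['ee_rot']))[0].round(3))
E
```

```text
scene [1255.73682528   48.43263826  800.74936544] -0.010139175639154382
side [310.18662596 970.90273093 803.58746601] 0.053507247104606255
wrist [ 315.03536189 -573.58432358  372.26223711] -0.06663100576253646
{'t': 0.15, 'q': array([-1.25958496e+00,  1.24366308e-01,  1.65137085e+00,  2.10314531e-05,
        1.36750975e+00, -8.25898640e-02]), 'qvel': array([-0.001647  , -0.00227887, -0.004432  ,  0.0005004 , -0.00257721,
        0.00132446]), 'effort': array([ 6.31963685e-04, -4.24226046e+01, -3.66013706e+01, -4.99285852e-05,
        4.67056103e-03,  1.24528765e-05]), 'tcp_pos': array([ 249.25105064, -599.82140018,  247.32202698]), 'ee_rot': array([-0.40021511,  2.00708131, -2.00371579]), 'force': array([-0.01055575,  0.50472511, -0.41111987]), 'torque': array([ 0.03448764, -0.03693675, -0.01922408]), 'opening': 1.0030253897377321}
[[-0.923 -0.     0.384]
 [-0.384  0.002 -0.923]
 [-0.    -1.    -0.002]]
```

View pics/scene0.png

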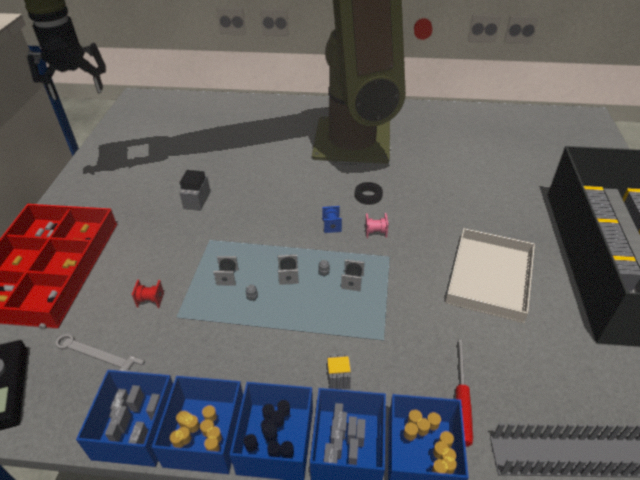

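View pics/side0.png

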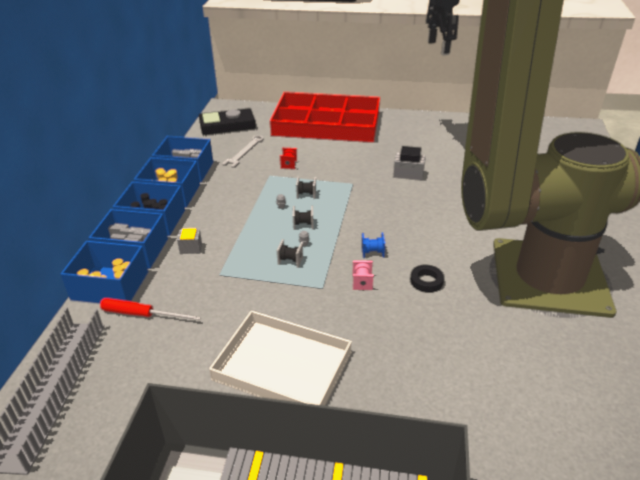

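View pics/wrist0.png

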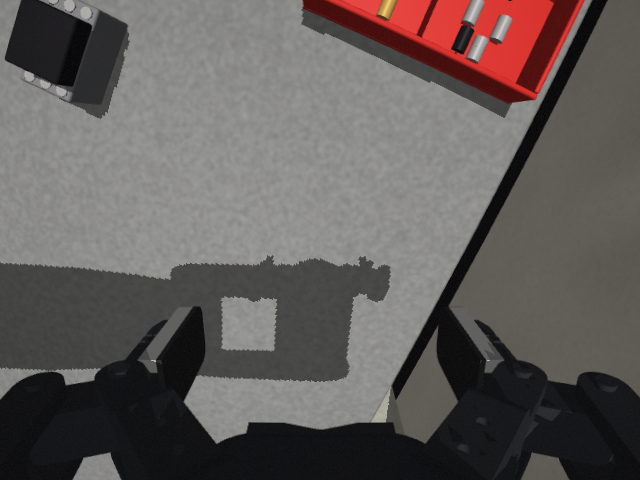

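The scene view shows mounts at about (226,270), (288,268) and (352,275) on the mat, with glands at (251,292) and (324,267) and the tray at (492,272). In the side view the mounts are at (306,188), (303,218) and (289,253). The wrist view shows only the bare bench. I'll zoom in.

```bash
python3 - <<'E'
from h import *
a=load('scene0')['image'][235:340,175:395]; b=load('side0')['image'][170:285,220:400]
A=cv2.resize(a,(800,382),interpolation=2)
B=cv2.resize(b,(800,511),interpolation=2)
cv2.imwrite('pics/za.png',A[:,:,::-1]);cv2.imwrite('pics/zb.png',B[:,:,::-1])
E
```

```text
(no output)
```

View pics/za.png

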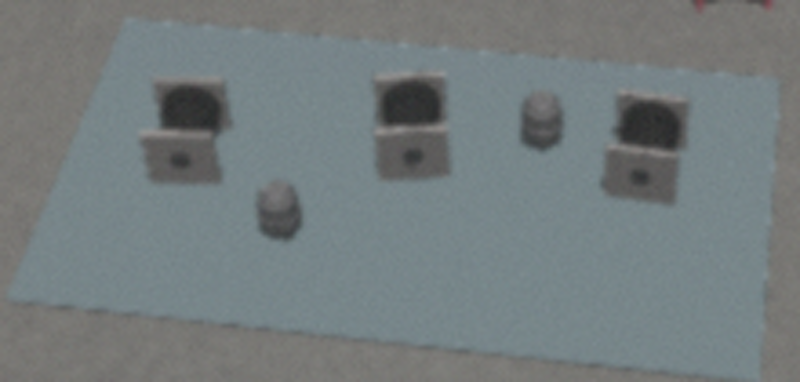

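View pics/zb.png

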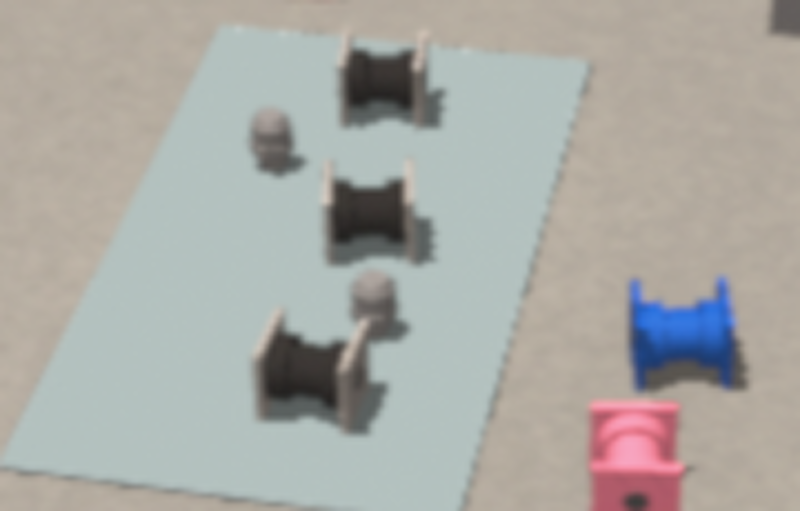

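```bash
python3 - <<'E'
from h import *
s=load('scene0')
Z={'L':[(140,131),(215,133),(153,80),(224,79)],'M':[(375,130),(447,126),(374,75),(445,74)],'R':[(607,147),(679,151),(618,94),(687,98)]}
for k,v in Z.items():
    uv=np.array(v)*0.275+[175,235]
    P=onz(s,uv,43)[:,:2]; print(k,P.round(0).tolist(),P.mean(0).round(1)); n=P[:2].mean(0)-P[2:].mean(0); print(np.degrees(np.arctan2(n[1],n[0])),np.linalg.norm(n), np.degrees(np.arctan2(*(P[1]-P[0])[::-1])),np.degrees(np.arctan2(*(P[3]-P[2])[::-1])))
t=load('side0')
Z={'L':[(347,37),(424,37)],'M':[(328,163),(410,165)],'R':[(282,312),(275,355)]}
for k,v in Z.items(): print(k, onz(t,np.array(v)*.225+[220,170],43)[:,:2].round(0).tolist())
# gland, tray
print('gl',onz(s,np.array([(279,185),(541,95)])*.275+[175,235],33).round(0))
print('tray scene rim',onz(s,[(464,230),(535,240),(527,318),(447,302)],30).round(0))
print('tray side rim',onz(t,[(253,315),(351,346),(320,404),(211,363)],30).round(0))
E
```

```text
L [[564.0, -242.0], [562.0, -201.0], [524.0, -244.0], [520.0, -205.0]] [ 542.5 -223. ]
4.518878157281213 40.4963252139949 93.15648472781228 96.3342681896676
M [[551.0, -114.0], [545.0, -75.0], [509.0, -121.0], [505.0, -82.0]] [527.6 -98.1]
9.45425376880769 41.48847599598746 99.6107079207487 96.33152294672443
R [[552.0, 13.0], [552.0, 52.0], [512.0, 16.0], [511.0, 54.0]] [531.9  33.8]
-4.167826194284228 40.56170514700294 90.88872567015024 90.54354207016377
L [[560.0, -233.0], [518.0, -239.0]]
M [[547.0, -111.0], [505.0, -116.0]]
R [[545.0, 15.0], [542.0, 47.0]]
gl [[ 587. -161.   33.]
 [ 507.  -27.   33.]]
tray scene rim [[382. 267.  30.]
 [400. 415.  30.]
 [616. 360.  30.]
 [591. 216.  30.]]
tray side rim [[559. 228.  30.]
 [371. 277.  30.]
 [406. 404.  30.]
 [602. 350.  30.]]
```

Emit:
{"name": "arm_command", "arguments": {
  "plan": [
    {"delta_pos":[-10.7,0,-7.2],"twist":-1.27,"fingers":0},
    {"delta_pos":[-10.7,0,-7.2],"twist":-1.27,"fingers":0},
    {"delta_pos":[-10.7,0,-7.2],"twist":-1.27,"fingers":0},
    {"delta_pos":[-10.7,0,-7.2],"twist":-1.27,"fingers":0},
    {"delta_pos":[-10.7,0,-7.2],"twist":-1.27,"fingers":0},
    {"delta_pos":[-10.7,0,-7.2],"twist":-1.27,"fingers":0},
    {"delta_pos":[-10.7,0,-7.2],"twist":-1.27,"fingers":0},
    {"delta_pos":[-10.7,0,-7.2],"twist":-1.27,"fingers":0},
    {"delta_pos":[-10.7,0,-7.2],"twist":-1.27,"fingers":0},
    {"delta_pos":[-10.7,0,-7.2],"twist":-1.27,"fingers":0}
  ]
}}

```text
t: 1.15
tcp_pos: [526.0, -181.3, 248.2]
ee_rot: [-1.252, 1.139, -1.14]
force: [1.3, -0.7, -0.0]
opening: 1.002
```

```bash
python3 - <<'E'
from h import *
for i in range(1): s=shot('wrist','wrist1')
s=shot('wrist','wrist1')
st=ctrl.read_state()
print(st['t'],st['tcp_pos'],st['force'],cv2.Rodrigues(np.array(st['ee_rot']))[0].round(3))
E
```

```text
1.25 [ 527.39166727 -178.6013102   248.06544211] [-1.1230139  -0.85847856  0.12878571] [[ 0.1    0.     0.995]
 [-0.995  0.002  0.1  ]
 [-0.002 -1.     0.001]]
```

View pics/wrist1.png

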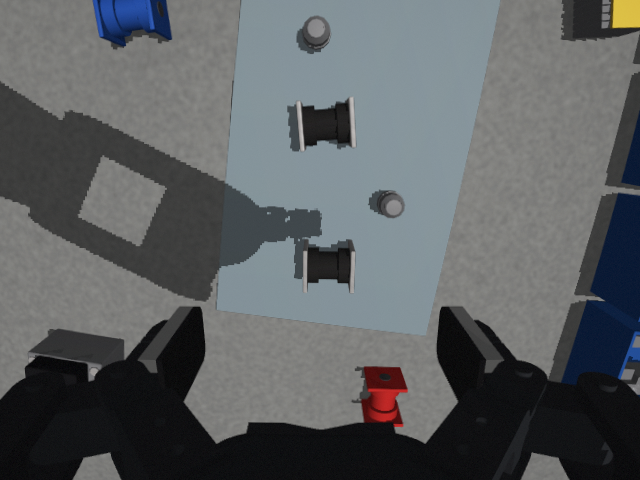

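```bash
python3 - <<'E'
from h import *
s=load('wrist1'); im=s['image']
for n,(x,y) in {'M':(285,85),'L':(290,228)}.items():
    c=im[y:y+80,x:x+85]; cv2.imwrite(f'pics/w1{n}.png',cv2.resize(c,(680,640),interpolation=0)[:,:,::-1][:600])
    m=(c.min(2)>170).astype(np.uint8)
    k,l,st,ce=cv2.connectedComponentsWithStats(m)
    for i in range(1,k):
        if st[i,4]>40:
            pts=np.argwhere(l==i)[:,::-1]+[x,y]; r=cv2.minAreaRect(pts.astype(np.float32)); W=onz(s,[r[0]],43)[0]
            b=cv2.boxPoints(r); Wb=onz(s,b,43); e=Wb[1]-Wb[0]; f=Wb[2]-Wb[1]; g=e if np.linalg.norm(e)>np.linalg.norm(f) else f
            print(n,st[i],r,W.round(1),np.linalg.norm(e),np.linalg.norm(f),np.degrees(np.arctan2(g[1],g[0])))
print('gl',onz(s,[(317,28),(391,203)],33))
E
```

```text
M [ 65  12   5  49 111] ((352.5017395019531, 121.02931213378906), (48.03461456298828, 2.5250470638275146), 86.633544921875) [548.9 -97.5  43. ] 1.9939552321835559 37.28910538927865 -79.75958249152914
M [13 17  6 49 83] ((300.5827941894531, 125.99312591552734), (48.24942398071289, 1.660909652709961), 85.2363510131836) [ 507.9 -105.4   43. ] 1.3145684727901668 37.546240407399644 -80.07482557135903
gl [[ 513.70289296  -29.31718385   33.        ]
 [ 591.12684973 -161.9350428    33.        ]]
```

View pics/w1M.png

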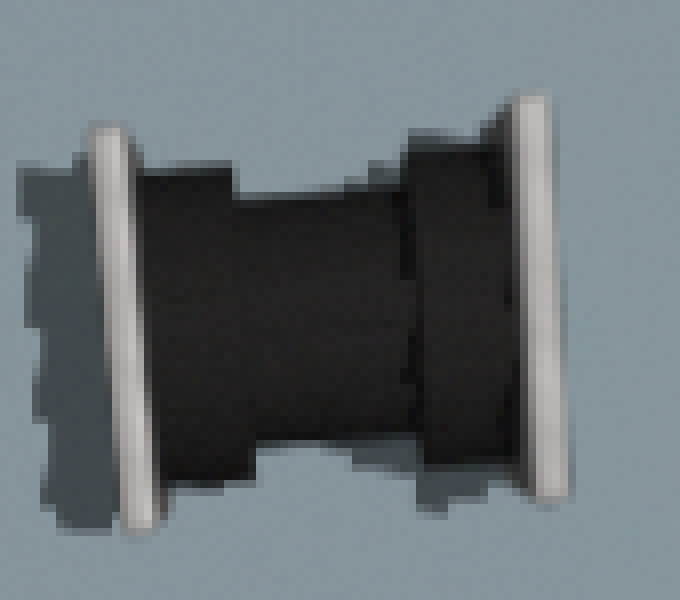

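The zoom shows M's plate tops as two bright strips. They give M's centre at (528.5,-101.5) and its axis at about 10.4 deg. L's plates are dimmer, so I'll lower the threshold.

```bash
python3 - <<'E'
from h import *
s=load('wrist1'); im=s['image']
x,y=290,228
c=im[y:y+80,x:x+85]; print(c[38,:, :].min(1))
hsv=cv2.cvtColor(c,cv2.COLOR_RGB2HSV); m=((hsv[...,1]<25)&(hsv[...,2]>135)).astype(np.uint8)
k,l,st,ce=cv2.connectedComponentsWithStats(m)
for i in range(1,k):
  if st[i,4]>40:
    pts=np.argwhere(l==i)[:,::-1]+[x,y]; r=cv2.minAreaRect(pts.astype(np.float32)); W=onz(s,[r[0]],43)[0]
    b=cv2.boxPoints(r); Wb=onz(s,b,43); e=Wb[1]-Wb[0]; f=Wb[2]-Wb[1]; g=e if np.linalg.norm(e)>np.linalg.norm(f) else f
    print(st[i],r,W.round(1),np.linalg.norm(e),np.linalg.norm(f),np.degrees(np.arctan2(g[1],g[0])))
E
```

```text
[134 133 134 134 132  65  64  64  65  64  64  65  64 131 155 160 157  63
  33  32  34  32  34  31  33  33  34  33  30  33  34  35  34  33  35  34
  35  35  36  35  35  36  33  36  34  35  32  15  16  34  34  34  33  35
  34  35  35  34  33  29  59 141 157 163 158 128 133 134 132 133 133 133
 133 133 134 133 134 132 133 133 133 133 133 134 134]
[ 13  23   4  42 150] ((304.4999694824219, 271.5), (40.99999237060547, 2.999999523162842), 90.0) [ 522.  -228.4   43. ] 2.6065956822519682 38.454894798437316 -84.93215620043344
[ 60  24   6  42 151] ((352.3128356933594, 272.4921875), (3.6634879112243652, 41.172607421875), 2.385944128036499) [ 564.1 -225.2   43. ] 38.67390352050551 3.1961179350838407 94.63072031999285
```

View pics/w1L.png

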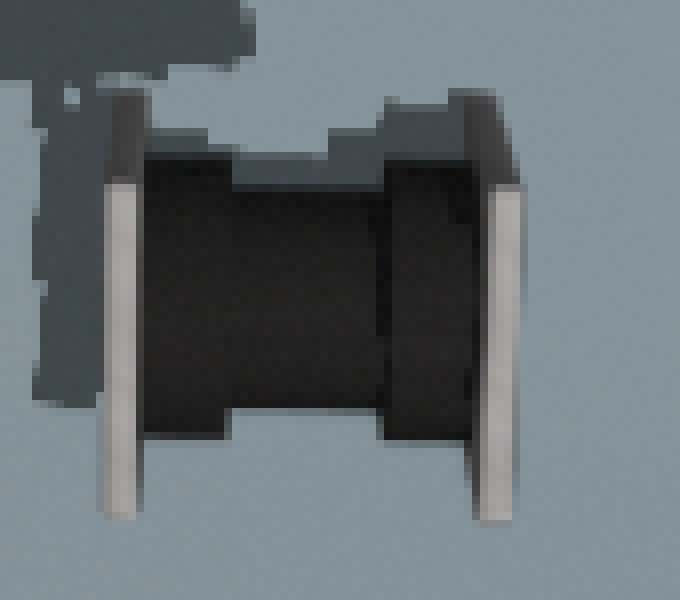

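L is centred at about (543,-227) with its axis at about 4.5 deg. I'll move above L first.

Emit:
{"name": "arm_command", "arguments": {
  "plan": [
    {"delta_pos":[1.24,3.2,0.27],"twist":0.02,"fingers":0},
    {"delta_pos":[1.24,3.2,0.27],"twist":0.02,"fingers":0},
    {"delta_pos":[1.24,3.2,0.27],"twist":0.02,"fingers":0},
    {"delta_pos":[1.24,3.2,0.27],"twist":0.02,"fingers":0},
    {"delta_pos":[1.24,3.2,0.27],"twist":0.02,"fingers":0}
  ]
}}

```text
t: 1.75
tcp_pos: [540.1, -231.9, 120.0]
ee_rot: [-1.243, 1.158, -1.154]
force: [-1.0, -0.4, 0.0]
opening: 0.997
```

```bash
python3 - <<'E'
from h import *
s=shot('wrist','wrist2')
st=ctrl.read_state()
print(st['t'],st['tcp_pos'],st['force'],cv2.Rodrigues(np.array(st['ee_rot']))[0].round(3))
E
```

```text
1.8 [ 541.23912939 -232.12149853  121.87777666] [0.53331856 0.42196828 0.09857375] [[ 0.072  0.002  0.997]
 [-0.997 -0.001  0.072]
 [ 0.001 -1.     0.002]]
```

View pics/wrist2.png

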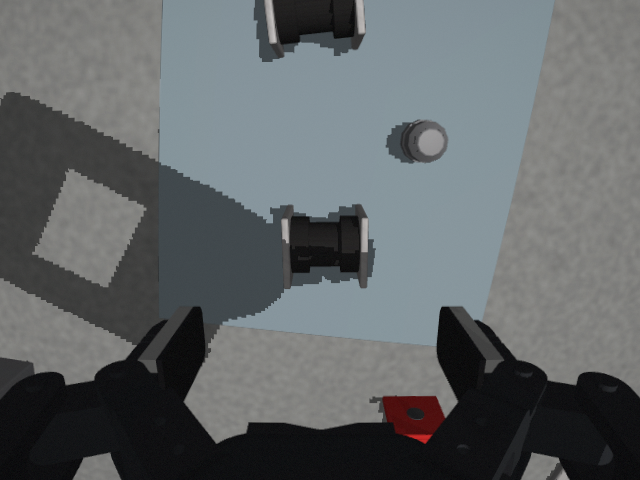

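L sits between the jaw columns: its plate tops are at (287,254) and (364,254), and the jaws' midline is at about 321. A gland is at (428,140).

```bash
python3 - <<'E'
from h import *
s=load('wrist2'); im=s['image']
x,y=270,195
c=im[y:y+110,x:x+110]
hsv=cv2.cvtColor(c,cv2.COLOR_RGB2HSV); m=((hsv[...,1]<25)&(hsv[...,2]>135)).astype(np.uint8)
k,l,st,ce=cv2.connectedComponentsWithStats(m)
for i in range(1,k):
  if st[i,4]>40:
    pts=np.argwhere(l==i)[:,::-1]+[x,y]; r=cv2.minAreaRect(pts.astype(np.float32)); W=onz(s,[r[0]],43)[0]
    b=cv2.boxPoints(r); Wb=onz(s,b,43); e=Wb[1]-Wb[0]; f=Wb[2]-Wb[1]; g=e if np.linalg.norm(e)>np.linalg.norm(f) else f
    print(st[i],r,W.round(1),np.linalg.norm(e),np.linalg.norm(f),np.degrees(np.arctan2(g[1],g[0])))
E
```

```text
[ 92  23   7  34 206] ((365.0, 234.5), (33.0, 6.0), 90.0) [ 563.2 -214.6   43. ] 3.1245936379529833 17.98134461324737 -83.99338881624323
[ 12  24   7  24 135] ((285.0, 230.5), (23.0, 6.0), 90.0) [ 521.2 -215.5   43. ] 3.1237704492932434 12.450117516195302 -87.13987955200153
```

```bash
python3 - <<'E'
from h import *
s=load('wrist2'); im=s['image']
cv2.imwrite('pics/z2.png',cv2.resize(im[195:300,270:385],(690,630),interpolation=0)[:600,:,::-1])
print(onz(s,[(287,217),(287,286),(364,217),(364,286)],43).round(1))
E
```

```text
[[ 521.9 -208.2   43. ]
 [ 523.7 -246.7   43. ]
 [ 561.8 -205.3   43. ]
 [ 565.7 -243.7   43. ]]
```

View pics/z2.png

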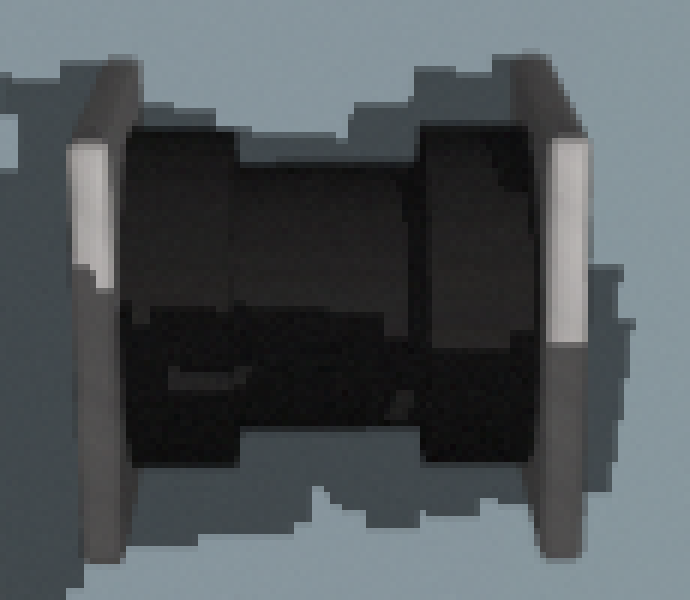

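L's centre is confirmed at about (543,-227). I'll descend and squeeze.

Emit:
{"name": "arm_command", "arguments": {
  "plan": [
    {"delta_pos":[-0.12,1.2,0.05],"twist":0,"fingers":0},
    {"delta_pos":[-0.12,2.0,0.05],"twist":0,"fingers":0},
    {"delta_pos":[-0.12,2.42,0.05],"twist":0,"fingers":0},
    {"delta_pos":[-0.12,2.42,0.05],"twist":0,"fingers":0},
    {"delta_pos":[-0.12,2.42,0.05],"twist":0,"fingers":0}
  ],
  "squeeze": 25
}}

```text
t: 2.3
tcp_pos: [543.9, -227.4, 25.9]
ee_rot: [-1.242, 1.152, -1.158]
force: [1.1, -0.6, 0.2]
opening: 0.995
```

Emit:
{"name": "arm_command", "arguments": {
  "plan": [
    {"delta_pos":[0,0,0],"twist":0,"fingers":1},
    {"delta_pos":[0,0,0],"twist":0,"fingers":1},
    {"delta_pos":[0,0,0],"twist":0,"fingers":1},
    {"delta_pos":[0,0,0],"twist":0,"fingers":1},
    {"delta_pos":[0,0,0],"twist":0,"fingers":1},
    {"delta_pos":[0,0,0],"twist":0,"fingers":1}
  ]
}}

```text
t: 2.9
tcp_pos: [543.8, -227.6, 25.8]
ee_rot: [-1.242, 1.152, -1.158]
force: [-0.7, -0.1, 6.2]
opening: 0.411
```

Emit:
{"name": "arm_command", "arguments": {
  "plan": [
    {"delta_pos":[0,0,0],"twist":0,"fingers":1},
    {"delta_pos":[0,0,0],"twist":0,"fingers":1},
    {"delta_pos":[0,0,0],"twist":0,"fingers":1}
  ]
}}

```text
t: 3.2
tcp_pos: [543.8, -227.6, 25.8]
ee_rot: [-1.242, 1.152, -1.158]
force: [-0.4, 0.6, 6.3]
opening: 0.409
```

```bash
python3 - <<'E'
from h import *
s=shot('wrist','wrist3'); t=shot('side','side3')
cv2.imwrite('pics/z3.png',cv2.resize(t['image'][160:280,220:380],(800,600),interpolation=2)[:,:,::-1])
E
```

```text
(no output)
```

View pics/wrist3.png

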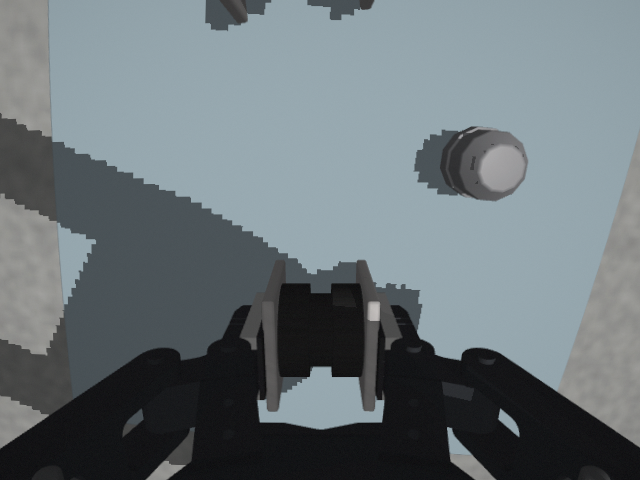

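View pics/z3.png

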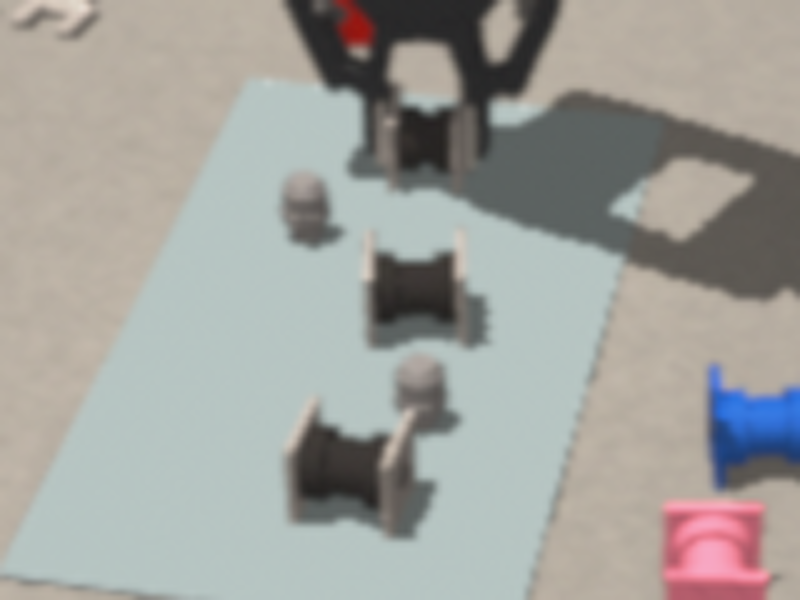

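```bash
python3 - <<'E'
from h import *
s=load('wrist3')
P=onz(s,[(264,305),(380,305),(267,409),(377,409)],43);print(P.round(1),np.linalg.norm(P[1]-P[0]),np.linalg.norm(P[3]-P[2]))
P=onz(s,[(272,262),(367,262)],43);print(P)
t=load('side3');f=lambda p:onz(t,[np.array(q)/5+[220,160] for q in p],43)
print(f([(390,92),(465,92)]),f([(372,235),(460,235)]))
E
```

```text
[[ 526.5 -209.6   43. ]
 [ 560.8 -207.1   43. ]
 [ 528.5 -246.7   43. ]
 [ 564.3 -244.3   43. ]] 34.387886369102425 35.858044812223525
[[ 528.37737811 -195.93526294   43.        ]
 [ 555.51383645 -193.98927678   43.        ]]
[[ 560.3585764  -232.91457973   43.        ]
 [ 523.89061881 -237.96077672   43.        ]] [[ 545.82587169 -110.36758605   43.        ]
 [ 505.93400685 -116.00914902   43.        ]]
```

The plates measure about 35–36 mm over their outside and the opening is 0.41 × 85 ≈ 35 mm, so L is the soft one. I'll lift straight up.

Emit:
{"name": "arm_command", "arguments": {
  "plan": [
    {"delta_pos":[0,-0.4,0],"twist":0,"fingers":1},
    {"delta_pos":[0,-1.1,0],"twist":0,"fingers":1},
    {"delta_pos":[0,-1.9,0],"twist":0,"fingers":1},
    {"delta_pos":[0,-2.6,0],"twist":0,"fingers":1},
    {"delta_pos":[0,-3.0,0],"twist":0,"fingers":1},
    {"delta_pos":[0,-3.0,0],"twist":0,"fingers":1}
  ],
  "squeeze": 30
}}

```text
t: 3.9
tcp_pos: [543.9, -227.6, 147.1]
ee_rot: [-1.241, 1.15, -1.16]
force: [0.3, -0.5, -1.4]
opening: 0.414
```

Emit:
{"name": "arm_command", "arguments": {
  "plan": [
    {"delta_pos":[-0.4,0,0],"twist":0,"fingers":1},
    {"delta_pos":[-1.1,0,0],"twist":0.03,"fingers":1},
    {"delta_pos":[-2.0,0,0],"twist":0.06,"fingers":1},
    {"delta_pos":[-3.0,0,-0.1],"twist":0.1,"fingers":1},
    {"delta_pos":[-4.0,0,-0.1],"twist":0.14,"fingers":1},
    {"delta_pos":[-5.0,0,-0.2],"twist":0.18,"fingers":1},
    {"delta_pos":[-6.0,0,-0.2],"twist":0.22,"fingers":1},
    {"delta_pos":[-7.0,0,-0.2],"twist":0.26,"fingers":1},
    {"delta_pos":[-7.7,0,-0.3],"twist":0.3,"fingers":1},
    {"delta_pos":[-8.0,0,-0.3],"twist":0.32,"fingers":1}
  ]
}}

```text
t: 4.9
tcp_pos: [504.2, 94.4, 140.8]
ee_rot: [-1.087, 1.391, -1.385]
force: [0.7, -0.4, -0.8]
opening: 0.404
```

```bash
python3 - <<'E'
from h import *
s=shot('wrist','wrist4')
st=ctrl.read_state()
print(st['t'],st['tcp_pos'],st['opening'],st['force'],cv2.Rodrigues(np.array(st['ee_rot']))[0].round(3))
E
```

```text
4.95 [504.36422712  94.88622842 140.88459947] 0.40645159359563915 [-0.1832322   1.2384352  -1.54965425] [[-0.243 -0.005  0.97 ]
 [-0.97   0.001 -0.243]
 [ 0.    -1.    -0.005]]
```

View pics/wrist4.png

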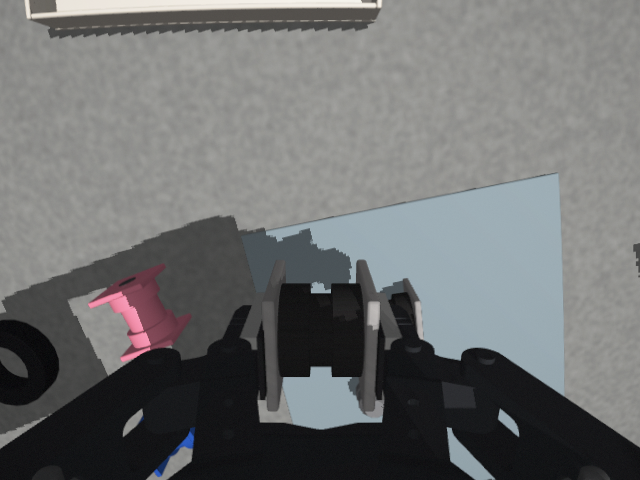

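The mount is held upright and squeezed at (321,335). The near tray wall runs from about (30,18) to (380,10).

```bash
python3 - <<'E'
from h import *
s=load('wrist4')
P=onz(s,[(30,19),(381,10)],30);print(P,np.linalg.norm(P[1]-P[0]),np.degrees(np.arctan2(*(P[1]-P[0])[:2][::-1])))
P=P[:,:2]
u=(P[1]-P[0])/np.linalg.norm(P[1]-P[0]); n=np.array([-u[1],u[0]])
c=P.mean(0)+n*75
print(c)
x=np.array([-.243,-.97]);z=np.array([.97,-.243]); d=c-[504.4,94.9]; print(d@x/40,d@z/40)
E
```

```text
[[378.16451663 262.36298956  30.        ]
 [568.49166097 214.45737364  30.        ]] 196.2635215953461 -14.127957464220017
[491.63470618 311.1416587 ]
-5.166311063425341 -1.6232264518149315
```

Emit:
{"name": "arm_command", "arguments": {
  "plan": [
    {"delta_pos":[-0.5,0,-0.2],"twist":0,"fingers":1},
    {"delta_pos":[-1.3,0,-0.4],"twist":0,"fingers":1},
    {"delta_pos":[-2.3,0,-0.7],"twist":0,"fingers":1},
    {"delta_pos":[-3.3,0,-1.0],"twist":0,"fingers":1},
    {"delta_pos":[-4.2,0,-1.3],"twist":0,"fingers":1},
    {"delta_pos":[-4.9,0,-1.5],"twist":0,"fingers":1},
    {"delta_pos":[-5.2,0,-1.62],"twist":0,"fingers":1},
    {"delta_pos":[-5.2,0,-1.62],"twist":0,"fingers":1},
    {"delta_pos":[-5.2,0,-1.62],"twist":0,"fingers":1}
  ]
}}

```text
t: 5.85
tcp_pos: [494.5, 308.0, 142.4]
ee_rot: [-1.085, 1.389, -1.389]
force: [0.2, 0.4, -1.2]
opening: 0.407
```

```bash
python3 - <<'E'
from h import *
s=shot('wrist','wrist5');t=shot('side','side5')
cv2.imwrite('pics/z5.png',cv2.resize(t['image'][240:420,180:420],(800,600),interpolation=2)[:,:,::-1])
st=ctrl.read_state()
print(st['t'],st['tcp_pos'],st['opening'],st['force'],cv2.Rodrigues(np.array(st['ee_rot']))[0].round(3))
E
```

```text
5.95 [494.97617711 307.66602445 142.96160495] 0.4064870683467758 [ 0.02415756  1.04580531 -1.13980329] [[-0.246 -0.001  0.969]
 [-0.969 -0.001 -0.246]
 [ 0.001 -1.    -0.001]]
```

View pics/wrist5.png

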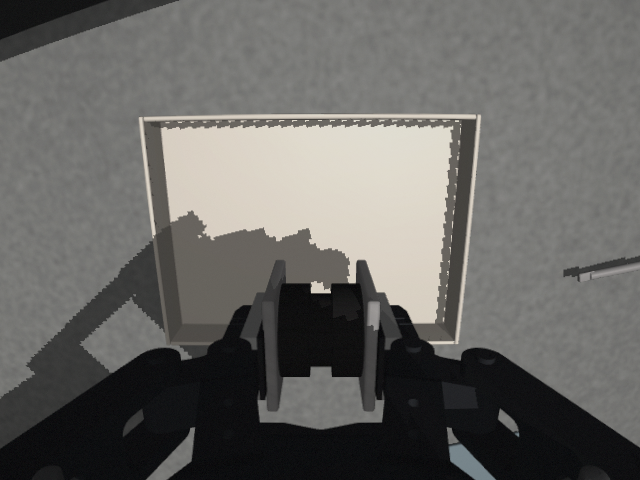

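View pics/z5.png

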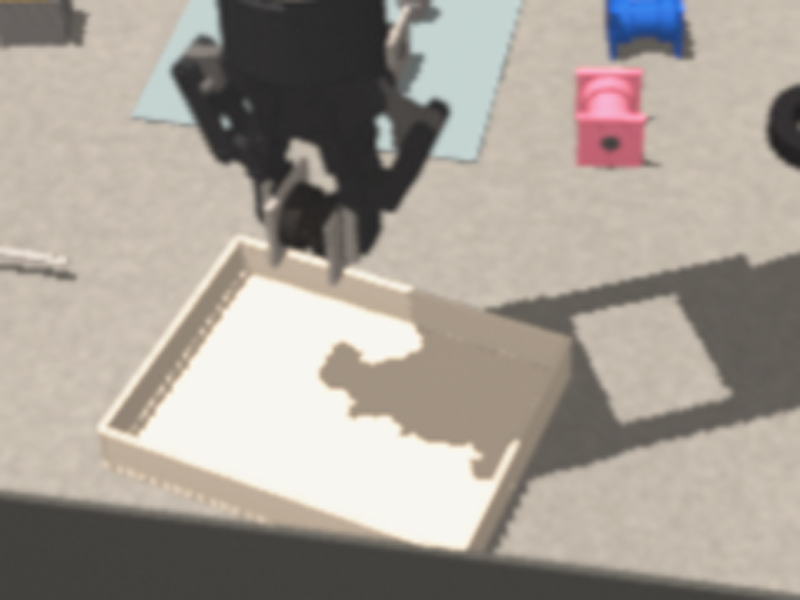

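The wrist view shows the tray rim corners at (140,118), (479,116), (458,343) and (167,343). The mount is square to the tray.

```bash
python3 - <<'E'
from h import *
s=load('wrist5')
P=onz(s,[(140,118),(479,116),(458,343),(167,343)],30);print(P.round(1));c=P.mean(0)[:2]
R=np.array([[-.246,.969],[-.969,-.246]]); print(c,(c-[495,307.7])@R/40)
E
```

```text
[[412.5 407.3  30. ]
 [603.2 360.1  30. ]
 [568.9 216.8  30. ]
 [377.  265.1  30. ]]
[490.41190907 312.32843605] [-0.0839071  -0.13961138]
```

Emit:
{"name": "arm_command", "arguments": {
  "plan": [
    {"delta_pos":[-0.1,0.5,-0.14],"twist":0,"fingers":1},
    {"delta_pos":[-0.1,1.2,-0.14],"twist":0,"fingers":1},
    {"delta_pos":[-0.1,1.9,-0.14],"twist":0,"fingers":1},
    {"delta_pos":[-0.1,2.4,-0.14],"twist":0,"fingers":1},
    {"delta_pos":[-0.1,2.7,-0.14],"twist":0,"fingers":1},
    {"delta_pos":[-0.1,2.8,-0.14],"twist":0,"fingers":1},
    {"delta_pos":[-0.1,2.8,-0.14],"twist":0,"fingers":1}
  ]
}}

```text
t: 6.65
tcp_pos: [490.9, 313.8, 31.6]
ee_rot: [-1.082, 1.389, -1.389]
force: [-0.2, -0.3, -1.6]
opening: 0.405
```

```bash
python3 - <<'E'
from h import *
t=shot('side','side6')
cv2.imwrite('pics/z6.png',cv2.resize(t['image'][240:420,180:420],(800,600),interpolation=2)[:,:,::-1])
st=ctrl.read_state()
print(st['t'],st['tcp_pos'],st['opening'],st['force'])
E
```

```text
6.7 [491.35894447 314.27890473  32.42662314] 0.40679813920328417 [-0.12358666 -0.51493257 -0.10012116]
```

View pics/z6.png

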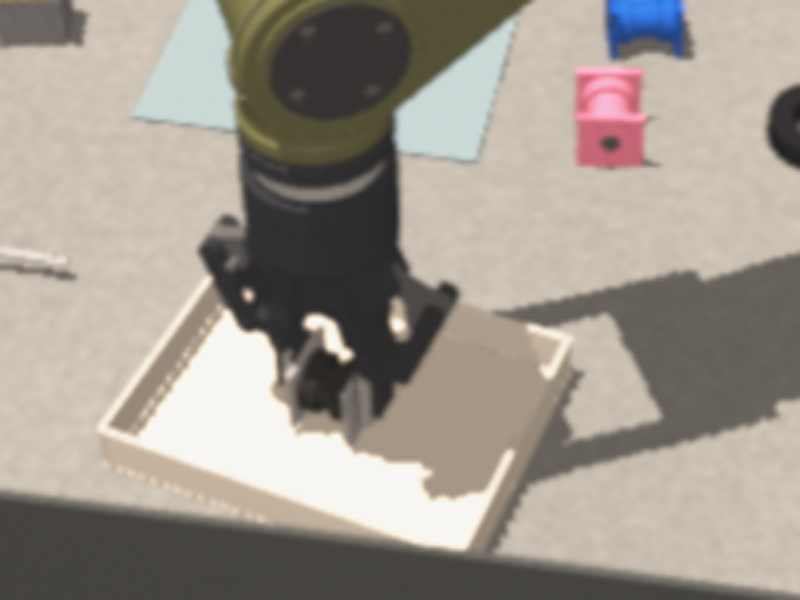

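The mount hangs just above the tray floor at about (335,400). I'll ease it down to contact.

Emit:
{"name": "arm_command", "arguments": {
  "plan": [
    {"delta_pos":[0,0.06,0],"twist":0,"fingers":1},
    {"delta_pos":[0,0.12,0],"twist":0,"fingers":1},
    {"delta_pos":[0,0.12,0],"twist":0,"fingers":1},
    {"delta_pos":[0,0.12,0],"twist":0,"fingers":1}
  ]
}}

```text
t: 7.1
tcp_pos: [490.7, 314.4, 26.9]
ee_rot: [-1.082, 1.389, -1.389]
force: [0.1, 0.2, -2.2]
opening: 0.403
```

Emit:
{"name": "arm_command", "arguments": {
  "plan": [
    {"delta_pos":[0,0.02,0],"twist":0,"fingers":1},
    {"delta_pos":[0,0.04,0],"twist":0,"fingers":1},
    {"delta_pos":[0,0.04,0],"twist":0,"fingers":1}
  ]
}}

```text
t: 7.4
tcp_pos: [490.8, 314.4, 25.8]
ee_rot: [-1.082, 1.389, -1.389]
force: [-2.8, -1.1, 4.5]
opening: 0.406
```

Contact: Fz reads +4.5 N. I'll release slowly, opening in stages.

Emit:
{"name": "arm_command", "arguments": {
  "plan": [
    {"delta_pos":[0,0,0],"twist":0,"fingers":0.57},
    {"delta_pos":[0,0,0],"twist":0,"fingers":0.5},
    {"delta_pos":[0,0,0],"twist":0,"fingers":0.45},
    {"delta_pos":[0,0,0],"twist":0,"fingers":0.4},
    {"delta_pos":[0,0,0],"twist":0,"fingers":0.2},
    {"delta_pos":[0,0,0],"twist":0,"fingers":0},
    {"delta_pos":[0,0,0],"twist":0,"fingers":0},
    {"delta_pos":[0,0,0],"twist":0,"fingers":0},
    {"delta_pos":[0,0,0],"twist":0,"fingers":0}
  ]
}}

```text
t: 8.3
tcp_pos: [490.6, 314.3, 25.1]
ee_rot: [-1.082, 1.389, -1.389]
force: [-0.7, 0.6, 0.3]
opening: 1.006
```

Emit:
{"name": "arm_command", "arguments": {
  "plan": [
    {"delta_pos":[0,-0.5,0],"twist":0,"fingers":0},
    {"delta_pos":[0,-1.5,0],"twist":0,"fingers":0},
    {"delta_pos":[0,-2.5,0],"twist":0,"fingers":0},
    {"delta_pos":[0,-3.5,0],"twist":0,"fingers":0},
    {"delta_pos":[0,-4.0,0],"twist":0,"fingers":0},
    {"delta_pos":[0,-4.0,0],"twist":0,"fingers":0}
  ]
}}

```text
t: 8.9
tcp_pos: [492.8, 315.5, 190.1]
ee_rot: [-1.073, 1.386, -1.388]
force: [-0.2, 0.5, 1.2]
opening: 0.996
```

```bash
python3 - <<'E'
from h import *
t=shot('side','side7'); s=shot('wrist','wrist7'); shot('scene','scene7')
cv2.imwrite('pics/z7.png',cv2.resize(t['image'][150:420,180:420],(533,600),interpolation=2)[:,:,::-1])
st=ctrl.read_state()
print(st['t'],st['tcp_pos'],st['opening'],st['force'])
E
```

```text
9.05 [489.85372027 313.9000597  183.58136936] 1.0004506463282603 [ 0.32901866  0.41231291 -0.64811573]
```

View pics/z7.png

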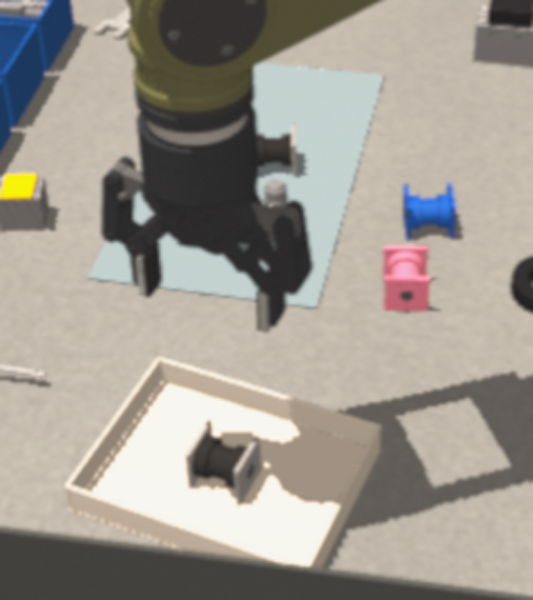

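View pics/wrist7.png

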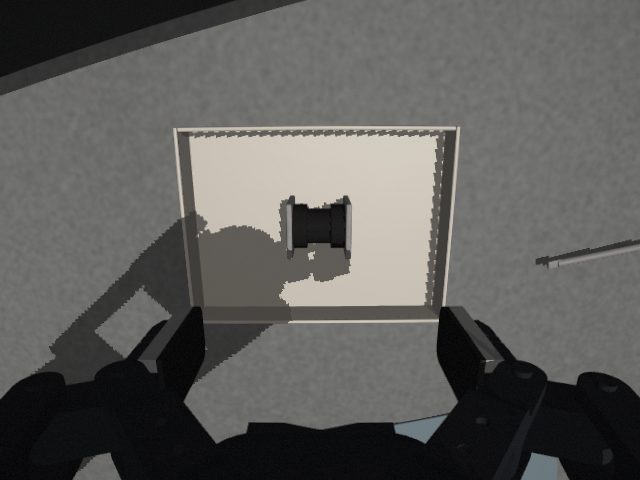

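View pics/scene7.png

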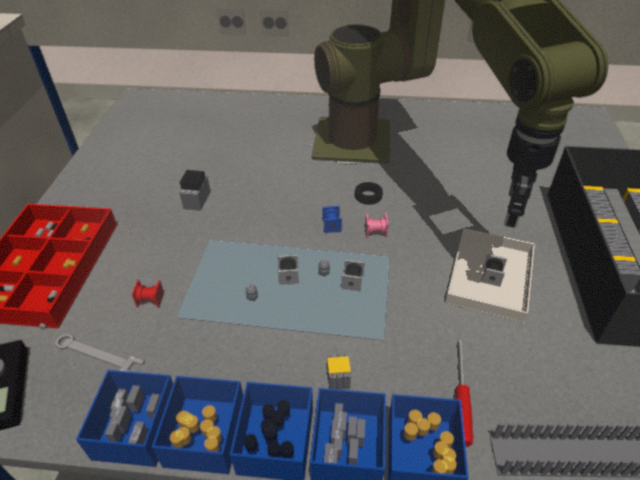

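The mount stands upright mid-tray (wrist (320,225), scene (494,270)). The other two are unmoved at scene (288,268) and (352,275). The gripper is clear, so I'll let the arm settle and hand in.

Emit:
{"name": "arm_command", "arguments": {
  "plan": [
    {"delta_pos":[0,0,0],"twist":0,"fingers":0},
    {"delta_pos":[0,0,0],"twist":0,"fingers":0},
    {"delta_pos":[0,0,0],"twist":0,"fingers":0}
  ]
}}

```text
t: 9.35
tcp_pos: [490.1, 314.0, 183.8]
ee_rot: [-1.084, 1.39, -1.389]
force: [-0.2, -0.8, 0.0]
opening: 0.998
```

```bash
python3 - <<'E'
from h import *
a,b=load('scene0')['image'],load('scene7')['image']
print('diff M,R region',cv2.absdiff(a,b)[245:305,265:380].max())
s=load('wrist7'); P=onz(s,[(287,252),(352,252)],43); print(P,np.linalg.norm(P[0]-P[1]))
print(ctrl.read_state()['t'],ctrl.job_done())
E
```

```text
diff M,R region 12
[[466.5779529  305.94499188  43.        ]
 [511.26699822 294.61695433  43.        ]] 46.1024425162675
the job is handed in; nothing more can be done
9.35 None
```

The soft mount is now standing upright in the middle of the white tray, and the job was handed in at 9.35 s. It was the one at the robot's right end of the row, near (543, −227).

- **Finding it:** it was the first mount I squeezed. It gave to about 35–36 mm over the plates in the picture, and the gripper opening read about 35 mm. I did not squeeze the other two, so taking them as firm rests on the task saying only one is soft.
- **Carrying it:** I kept it in the same grip, with the opening staying near 0.405, and carried it to the tray. I lowered it until the floor took its weight, then released it.
- **Last checks:** after release the mount had sprung back to 46 mm. Scene pictures from before and after show the other two mounts unmoved. The gripper was open and clear, with about zero force. No check failed or disagreed, and the hand-in reports no verdict.

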